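# Latch the split duplicating mould shut

### The arm

A 6-joint arm with a two-finger parallel gripper is mounted at the origin on a cart in front of the work surface, level with it; the furniture and walls round the work are solid. World frame = base frame: x ahead of the robot, y to its left, z up, the work surface at z = 0. Lengths are in m, angles in degrees, forces in N, time in s.
With the tool pointing down it reaches from about 0.35 to 0.875 m from the base axis. Payload 15.5 kg.
Tool frame: the origin (TCP) lies midway between the tips of the shut fingers; the grasp point (between the pads) lies 19 mm behind it (ctrl.grasp_offset is the distance from the TCP to the grasp point, in m); z points along the fingers, y is the line along which they close (so a half turn about z gives the same grasp; the last joint's range is limited). The gripper opens to 85 mm and grips with 20 to 120 N. Pads are 22 mm wide; open, the fingers measure 114 mm over their backs; the gripper's body (76 mm by 85 mm) begins 54 mm behind the grasp point. The pads swing forward as they close: fully open they stand 13 mm farther back than shut.
Start: joints at [-5.472, 28.281, 77.091, -0, 74.628, -5.472], TCP at [0.625, 0, 0.231] pointing down, gripper open.
Joint ranges: [-166.48, 166.48], [-47.26, 123.95], [12.59, 153.08], [-70.14, 250.14], [6.76, 159.57], [-176.63, 176.63]. Speed limits (degrees/s): [108.29, 108.29, 147.25, 172.46, 172.46, 172.46].

### API

Orientations are given as [roll, pitch, yaw] about the fixed x, y, z axes, in that order (R = Rz(yaw) Ry(pitch) Rx(roll)).
In Python, from plant import ctrl, eyes, recognise, silhouettes, pinpoint gives the robot as it stands. The module is installed in compiled form; this text tells all that it offers.
- The arm moves only by the tool carry_out, never from a script. Its argument "steps" is a list of rows, each a list of 5 numbers: the opening, from 0 (shut) to 1 (fully open), then the shift along the world's x, y, z in m, then the turn about the world's z in degrees. In form: [[jaw, x, y, z, roll], ...]. A call has exactly 8 rows; each row is the pose to reach, as a shift and turn from the pose commanded when the call began; what a row does not reach only later rows make up. A row lasts 1/12 s, in which the tool goes at most 41.7 mm and 7.16 degrees, less where a joint would pass 70% of its speed; a pose out of reach is approached as far as the arm can. A call with a gripper value outside its range is refused whole. The fingers move at their own pace and stop on an object; "grip_force" is the grip in N (left out, the last holds). Time passes only in rows, so rows that repeat a pose let the fingers close, or fill a call up. It gives the time, the measured TCP pose, the force, the opening and the grip force at its end, in the units of the state.
- ctrl.read_state(): the state, without advancing time (a new reading comes with each control period).
- eyes.grab_frame(name): name is "scene" or "side" or "wrist"; returns a dict with "image" (400x640x3 uint8, red, green, blue), "vertical_fov" (degrees; the focal length in pixels is half the picture's height over the tangent of half this angle, whatever the lens; pixels are square), "cx", "cy" (the principal point, pixels), "R" (3x3) and "t" (3): a world point X has camera coordinates R X + t; the wrist camera has in their place "mount" (4x4, takes a point from camera to tool coordinates, whose origin is the TCP and whose axes are the flange's). Camera axes: x right, y down, z forward; pixel columns grow to the right and rows downward; lengths in m; the calibration is good to about 2 mm. A picture is of the moment at which its call begins: read the wrist's pose just before it. There is no depth.
- ctrl.close_job(): hands the job in; it is judged then, once.
Trained networks look in a picture, given as the dict that the camera call returned (one of the last four; its "shot" number tells which), for a name from the list of things; names that differ only in an ending like _2 or _b are one class to them, and where a whole thing is asked for, a point or a joint stands for the part that bears it (a point fixed in the world has none). Each returns a list of dicts, best first, with "score" (0 to 1); they miss things now and then, are a little off and sometimes report something else, mostly with a low value. They report only what shows in the picture. A call takes as long as a camera call.
- recognise(query, picture): "pixel" ([column, row] in pixels, amid what is visible of it).
- silhouettes(query, picture): "region" (400x640 bool, what is visible of it) and "pixel" ([column, row] in pixels, amid what is visible of it).
- pinpoint(query, picture): "pixel" ([column, row] in pixels: a listed point, or the origin of a listed thing).
The state is a dict: "t": time; "joints": joint angles; "dq": joint speeds; "effort": joint torques, N m; "tcp_pos": TCP position; "ee_rot": TCP orientation; "force": force on the tool from outside, world axes, zero at the start; "wrist_torque": the same for the moment, N m; "finger_gap": finger opening in m; "gripper_force": force on a finger pad.
Only numpy, scipy, OpenCV 4.12 (cv2) and the standard library are available. Lean on these libraries where they do the work, as an engineer would, in place of code of your own. Each camera call takes 0.05 s, during which the arm holds its last target. There are 200 camera calls.

### The job

Push on the rubber pad to slide the open half of the split mould up against the fixed half and press it firmly home; then hook the bar of the latch loop over the keeper and, still holding it, draw it back under the lip until it pulls firmly against the post; then press the latch lever down flat, past centre, so that the mould stays clamped. Work slowly and by feel: push and pull with about 10 N against each stop and never above 30 N, and leave the plaster model inside and the other things near by where they are.

Things in the scene. Friction and masses are not known exactly. Their poses are not given: they have to be found in the camera images.
- flask: Split mould with aluminium walls 44 mm high on a white base plate (x -24 to 108, y -114 to 114, 8 mm thick), fixed to the worktop. Origin: underside, below the seam, on the latch line. Local +y runs along the latch from the fixed half (y < 0) to the sliding half; +x points across, to the open cavity (x 20 to 94 mm); z up. The latch stands on the thick near wall (x -20 to 20 mm).
- lever_pivot (a point): Point on the latch lever's pivot axis (parallel to flask-local x), at flask-local (0, -20, 56) mm; fixed to the flask.
- sliding_half (a joint): Gap by which the sliding half stands open along local +y, in m: 0 = fully home against the fixed half (hard stop), up to 0.035. Slides with about 3 N of friction and stays where it is left.
- push_pad: Black rubber pad 30 wide x 26 high x 5 mm thick on the outer end of the sliding half's thick wall. Origin: centre of its outer face, 26 mm above the worktop, at flask-local y = 80 mm when home. Push it in flask-local -y; axes as the flask's.
- keeper: Steel keeper 22 mm wide on the sliding half; axes as the flask's. Origin: the seat, where the hooked bar's centre sits (flask-local (0, 25, 56) mm when home). C-shaped, open to +y: post face at y -3; lip overhead out to y +4, underside z +4.5, top z +8.5; ledge below, top z -4.5, out to y +21 mm. The bar goes down beyond the lip onto the ledge, then back in -y to the post.
- lever (a joint): Latch lever angle, rad: 0 = closed flat (hard stop), grows as the handle rises and swings over towards the keeper, to 2.2. Friction (0.035 N m) holds it where left. With the bar at the post the loop is just taut at 0.9; below that its springs (24 N/mm) stretch and resist, by 0.3 to 0.4 N m at most, near 0.5; dead centre is at 0.10, below which they hold it shut.
- lever_handle: Steel handle plate of the lever, 24 to 30 mm wide, 4 mm thick. Origin: on its top face, 55 mm from the pivot along the lever and 4 mm above the pivot axis; the free end is 27 mm farther out, along local -y. Closed, it lies along flask-local -y, top face at z = 60 mm, axes as the flask's.
- loop_bar: Cross-bar at the free end of the latch loop: 6 mm thick, along flask-local x, round end caps 10 mm in diameter, 43 mm over the caps. Origin: bar centre, 65 mm from the loop's pin, which sits on the lever 25 mm from its pivot. Pinched across the caps it can be carried in the local y-z plane; it turns in the grip and the lever follows. Light friction holds the loop where left.
- model_third: Plaster jaw model 59 x 65 x 29 mm, loose inside the cavity; not to be disturbed. Origin: centre of its underside.
- shade_guide: Tooth shade guide, a bar 122 mm long with tabs, 44 mm high, loose, to the right of the mould; bystander. Origin: centre of its underside.
- tape_1: Roll of tape, a ring 100 mm across and 25 mm high lying flat, loose, behind the mould; bystander. Origin: centre of its underside.

How it is judged:
By the outcome, as a careful person would: the job done as asked, in the order asked, and still so for the second after the job is handed in, with the robot touching nothing.
It also fails if it takes over 58 s, if anything falls off the work surface, if the arm or the gripper's body presses on something with over 40 N, if the wrist force passes 120 N, or if a joint passes its speed limit or range.

## Working session

There is one attempt and no reset: what is moved stays moved. The work goes in short steps, Python scripts to look and compute and a tool call to move; the robot and the scene stay as the last step left them, time stands still between calls to the robot, and variables do not carry over. Pictures are saved under pics/ and viewed, at most 10 in all, crops included, and the job is handed in when it is done.

Besides the shell and the picture viewer there is one more tool, called after "Request:" by a JSON object that holds its "name" and its "arguments". carry_out: Moves the arm, as the interface text tells. Its arguments: {"type":"object","properties":{"steps":{"type":"array"},"grip_force":{"type":"number"}},"required":["steps"]}

```bash
mkdir -p pics
cat > h.py <<'E'
import numpy as np, cv2
from plant import ctrl, eyes, recognise, silhouettes, pinpoint
from scipy.optimize import least_squares
from scipy.spatial.transform import Rotation as Ro
def K(f):
    F=200/np.tan(np.radians(f["vertical_fov"])/2); return F
def proj(f,X):
    c=np.asarray(X)@np.array(f["R"]).T+np.array(f["t"]); F=K(f)
    return np.stack([f["cx"]+F*c[...,0]/c[...,2], f["cy"]+F*c[...,1]/c[...,2]],-1)
def wristframe(f,st):
    # returns f with R,t computed
    T=np.eye(4); T[:3,:3]=Ro.from_euler('xyz',st["ee_rot"],degrees=True).as_matrix(); T[:3,3]=st["tcp_pos"]
    M=np.linalg.inv(T@np.array(f["mount"])); f=dict(f); f["R"]=M[:3,:3]; f["t"]=M[:3,3]; return f
def tri(obs):
    # obs list of (f,pixel)
    r=least_squares(lambda X: np.concatenate([proj(f,X)-p for f,p in obs]),[0.6,0,0.05]); return r.x, r.fun
def save(f,n): cv2.imwrite(f"pics/{n}.png",f["image"][:,:,::-1])
E
python3 - <<'E'
from h import *
st=ctrl.read_state(); print(st)
fs={}
for n in ["scene","side","wrist"]:
    s=ctrl.read_state(); f=eyes.grab_frame(n); save(f,n+"0")
    print(n,{k:v for k,v in f.items() if k!="image"})
    fs[n]=wristframe(f,s) if n=="wrist" else f
    for q in ["flask","lever_pivot","push_pad","keeper","lever_handle","loop_bar","model_third","shade_guide","tape_1"]:
        try: print(q,[(np.round(d["pixel"],1).tolist(),round(d["score"],2)) for d in pinpoint(q,f)][:2])
        except Exception as e: print(q,e)
E
cd pics; python3 -c "
import cv2,numpy as np
cv2.imwrite('a.png',cv2.resize(np.vstack([cv2.imread('scene0.png'),cv2.imread('side0.png')]),(480,600),interpolation=cv2.INTER_AREA))"
```

```text
{'t': 0.0, 'joints': array([-5.46982234e+00,  2.83173119e+01,  7.71282839e+01, -9.46996763e-04,
        7.46284379e+01, -5.47119122e+00]), 'dq': array([0.02474517, 0.0394588 , 0.00754863, 0.08437578, 0.02562379,
       0.04149943]), 'effort': array([-2.68344644e-03, -8.82162237e+01, -3.83866239e+01, -4.40739132e-04,
        1.02696815e-02,  1.38197843e-04]), 'tcp_pos': array([6.24628165e-01, 5.44327065e-05, 2.30667096e-01]), 'ee_rot': array([-1.79926217e+02, -6.15012005e-03,  9.00016165e+01]), 'force': array([ 0.03392972, -0.36050997,  0.28107507]), 'wrist_torque': array([ 0.00047929,  0.01230927, -0.01183997]), 'gripper_force': 0.0, 'finger_gap': 0.0854528385073158}
scene {'vertical_fov': 53.438308616916025, 'cx': 315.9600706812426, 'cy': 201.5613190491485, 'R': array([[ 0.5229039 , -0.8521134 , -0.02177752],
       [-0.44042636, -0.24821951, -0.86279296],
       [ 0.72979184,  0.4607492 , -0.50508815]]), 't': array([-0.2149718 ,  0.35688913,  0.38810539]), 'shot': 1}
flask [([247.1, 236.0], 0.84)]
lever_pivot [([251.9, 219.4], 0.57)]
push_pad []
keeper [([233.5, 211.0], 0.65)]
leve
[... 711 characters left out ...]
4)]
model_third [([285.9, 208.3], 0.56)]
shade_guide [([336.7, 321.3], 0.78)]
tape_1 [([354.1, 184.6], 0.93)]
wrist {'vertical_fov': 67.23086928026977, 'cx': 319.51539856812377, 'cy': 205.5934951247736, 'mount': array([[-3.57623950e-04, -9.63427697e-01, -2.67968178e-01,
         6.85163225e-02],
       [ 9.99999924e-01, -3.03052476e-04, -2.45009592e-04,
         1.10549406e-03],
       [ 1.54840607e-04, -2.67968245e-01,  9.63427732e-01,
        -1.42022565e-01],
       [ 0.00000000e+00,  0.00000000e+00,  0.00000000e+00,
         1.00000000e+00]]), 'shot': 3}
flask []
lever_pivot []
push_pad []
keeper []
lever_handle []
loop_bar []
model_third []
shade_guide [([217.6, 237.7], 0.58)]
tape_1 []
```

View pics/scene0.png

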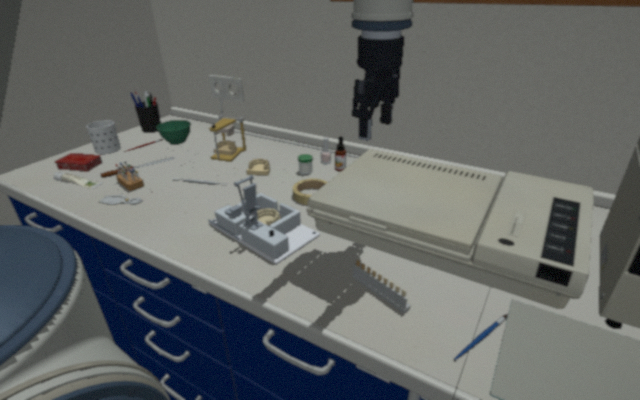

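View pics/side0.png

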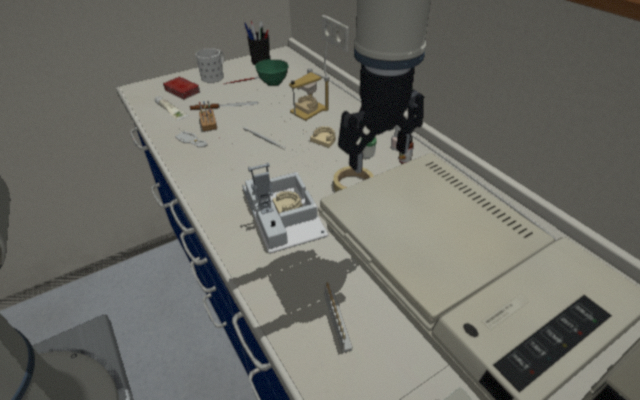

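The mould stands near scene pixel (262,228) / side (283,215), latch lever up with the loop above it. The keeper is to the left (world +y), and the shade guide is to the right.

Run:
```python
from h import *
f=eyes.grab_frame("scene"); g=eyes.grab_frame("side")
for n,a,b in [("flask",[247.1,236.0],[265.5,218.0]),("pivot",[251.9,219.4],[266.4,202.1]),("handle",[249.7,196.6],[260.5,180.0]),("bar",[246.6,183.1],[256.8,163.3]),("model",[269.5,222.6],[285.9,208.3]),("shade",[374,292.9],[336.7,321.3]),("tape",[313.1,196.5],[354.1,184.6])]:
    x,r=tri([(f,np.array(a)),(g,np.array(b))]); print(n,x.round(4),r.round(1))
a=cv2.resize(f["image"][160:280,190:340],(750,600),interpolation=cv2.INTER_CUBIC); cv2.imwrite("pics/b.png",a[:,:,::-1])
```

```text
flask [0.5022 0.2274 0.0017] [ 1.2  1.6 -0.8 -1.9]
pivot [0.5055 0.2139 0.0513] [-0.1 -0.2  0.1  0.2]
handle [0.4981 0.2077 0.1147] [-1.2 -1.6  0.8  1.8]
bar [0.4997 0.2158 0.1459] [-2.5 -3.3  1.7  3.8]
model [0.5422 0.1982 0.0273] [-0.1 -0.1  0.1  0.2]
shade [ 0.495  -0.0738 -0.0123] [ 0.9  1.1 -0.4 -1.3]
tape [ 0.7357  0.2107 -0.0039] [-0.9 -1.2  0.5  1.3]
```

View pics/b.png

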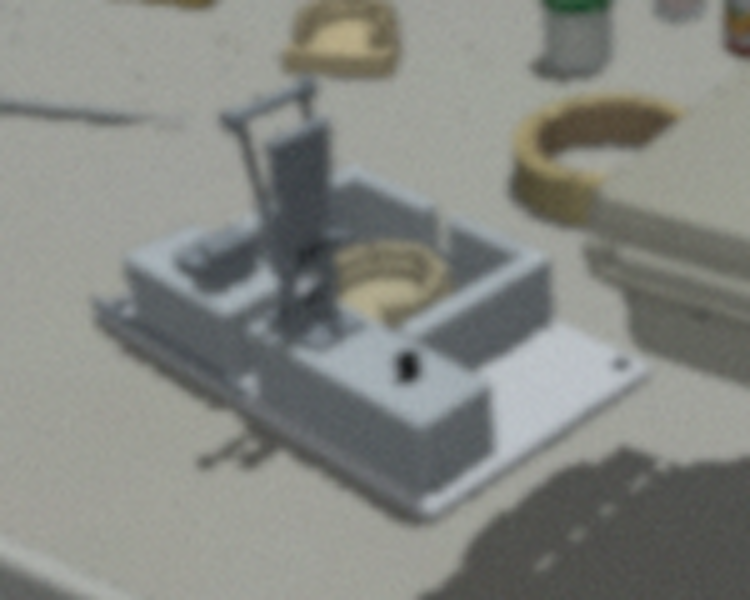

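The crop shows the lever roughly upright with the loop bar above it at scene ≈(243,181). The sliding half is open at the left, with the keeper at ≈(233,211). Next I'll move the wrist camera over the latch.

Request:
{"name": "carry_out", "arguments": {"steps": [[1,-0.01,0.02,0.005,0],[1,-0.03,0.055,0.01,0],[1,-0.05,0.09,0.02,0],[1,-0.07,0.13,0.02,0],[1,-0.09,0.17,0.02,0],[1,-0.105,0.205,0.02,0],[1,-0.115,0.23,0.02,0],[1,-0.12,0.24,0.02,0]]}}

```text
t: 2.27
tcp_pos: [0.5032, 0.2434, 0.2515]
ee_rot: [-180.0, -0.1, 90.2]
force: [-0.3, 1.3, -0.3]
finger_gap: 0.0855
gripper_force: 0.0
```

```bash
cat > look.py <<'E'
from h import *
import sys
Q=["flask","lever_pivot","push_pad","keeper","lever_handle","loop_bar"]
fs={}
for n in ["scene","side","wrist"]:
    s=ctrl.read_state(); f=eyes.grab_frame(n)
    fs[n]=(f, wristframe(f,s) if n=="wrist" else f)
    if n=="wrist": save(f,sys.argv[1]); print(s["t"],s["tcp_pos"],s["ee_rot"])
obs={}
for q in Q:
    o=[]
    for n,(f,F) in fs.items():
        d=pinpoint(q,f)
        if d:
            print(q,n,[(np.round(e["pixel"],1).tolist(),round(e["score"],2)) for e in d][:2]); o.append((F,np.array(d[0]["pixel"])))
    if len(o)>1:
        x,r=tri(o); print("   ",x.round(4),r.round(1))
E
python3 look.py w1
```

```text
2.3667 [0.50413231 0.24164865 0.25138249] [ 1.79998054e+02 -1.16090242e-02  9.01614545e+01]
flask scene [([249.6, 239.3], 0.74)]
flask side [([264.8, 215.2], 0.89)]
flask wrist [([320.4, 182.9], 0.97)]
    [ 0.5062  0.2312 -0.0042] [-1.2 -1.   1.1  1.2 -0.1  0. ]
lever_pivot scene [([251.4, 216.5], 0.58)]
lever_pivot side [([266.4, 204.0], 0.9)]
lever_pivot wrist [([316.5, 206.4], 0.75)]
    [0.5028 0.2138 0.0536] [-0.5  2.4 -1.1 -2.   1.   0.8]
push_pad wrist [([334.0, 109.9], 0.68)]
keeper scene [([233.1, 212.2], 0.7)]
keeper wrist [([326.5, 156.5], 0.65)]
    [0.513  0.2722 0.0468] [ 0.2 -0.1 -0.1 -0.1]
lever_handle scene [([249.4, 198.2], 0.82)]
lever_handle side [([261.2, 181.1], 0.54)]
lever_handle wrist [([319.6, 227.5], 0.59)]
    [0.5038 0.2094 0.1094] [ 0.6 -2.3  2.6  1.4 -1.6 -0.9]
loop_bar side [([256.6, 164.6], 0.7)]
loop_bar wrist [([314.8, 225.8], 0.57)]
    [0.5009 0.2236 0.1472] [ 0.7 -0.2 -0.3 -0.1]
```

View pics/w1.png

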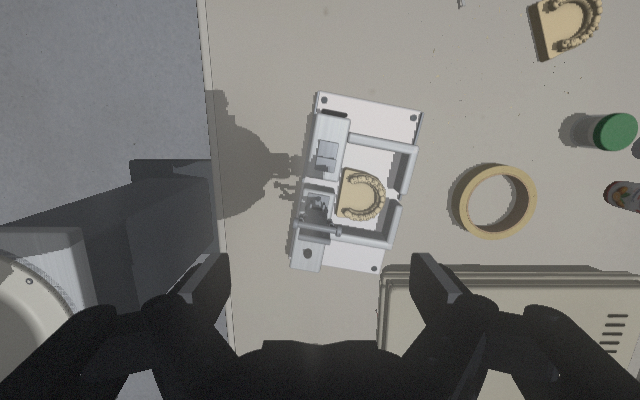

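The wrist picture shows the whole mould from above: plate corners at (318,92), (423,111) and (379,272), the pad at about (334,112), the keeper at (326,156), and the loop bar lying across (297–340, 222–233). I'll fit the flask pose from the corners.

Run:
```python
from h import *
s=ctrl.read_state(); f=eyes.grab_frame("wrist"); F=wristframe(f,s)
g=cv2.cvtColor(f["image"],cv2.COLOR_RGB2GRAY)
c=np.array([[318,92],[423,111],[379,272]],np.float32).reshape(-1,1,2)
c=cv2.cornerSubPix(g,c,(4,4),(-1,-1),(3,30,.01)).reshape(-1,2); print(c)
L=np.array([[-24,114,8],[108,114,8],[108,-114,8],[0,0,0],[0,-20,56]])/1000
px=np.vstack([c,[[320.4,182.9],[316.5,206.4]]]); w=np.array([1,1,1,.3,.3])[:,None]
def T(p,L): 
    a=p[2]; R=np.array([[np.cos(a),-np.sin(a),0],[np.sin(a),np.cos(a),0],[0,0,1]]); return L@R.T+np.array([p[0],p[1],0])
r=least_squares(lambda p:((proj(F,T(p,L))-px)*w).ravel(),[.505,.23,-.1])
p=r.x; print(p[:2],np.degrees(p[2])); print((proj(F,T(p,L))-px).round(1))
np.save("pose.npy",p)
# ray helper: intersect wrist pixel with local z
def back(u,z):
    Fc=K(F); d=np.array(F["R"]).T@np.array([(u[0]-F["cx"])/Fc,(u[1]-F["cy"])/Fc,1]); o=-np.array(F["R"]).T@np.array(F["t"])
    return o+d*(z-o[2])/d[2]
def loc(X):
    a=p[2]; d=np.array(X)-[p[0],p[1],0]; return np.array([np.cos(a)*d[0]+np.sin(a)*d[1],-np.sin(a)*d[0]+np.cos(a)*d[1],d[2]])*1000
print("keeper loc",loc(back([326.5,156.5],.056)).round(1)); print("pad",loc(back([334,109.9],.026)).round(1))
print("bar@z",loc(back([314.8,225.8],.147)).round(1),"handle",loc(back([319.6,227.5],.11)).round(1))
im=f["image"].copy()
# overlay local points
gap=.035
pts=[[0,80+35,26],[-15,115,39],[15,115,39],[0,60,56],[0,-20,56],[-20,0,44],[-20,-80,44],[20,-80,44]]
for q in proj(F,T(p,np.array(pts)/1000)): cv2.circle(im,tuple(int(round(v)) for v in q),1,(255,0,0),-1)
a=cv2.resize(im[80:290,250:450],(760,600*760//760*1),interpolation=cv2.INTER_CUBIC)
a=cv2.resize(im[80:280,250:450],(600,600),interpolation=cv2.INTER_CUBIC); cv2.imwrite("pics/c.png",a[:,:,::-1])
```

```text
[[318.12262  95.3602 ]
 [423.      111.     ]
 [379.0171  271.43698]]
[0.50647818 0.22771298] -9.994826292752713
[[-1.5 -4.2]
 [ 0.   0.1]
 [ 1.7  5. ]
 [-0.5  2. ]
 [ 0.4  4.7]]
keeper loc [-0.4 44.4 56. ]
pad [-0.2 95.7 26. ]
bar@z [ -3.4  -6.5 147. ] handle [  3.2 -20.4 110. ]
```

View pics/c.png

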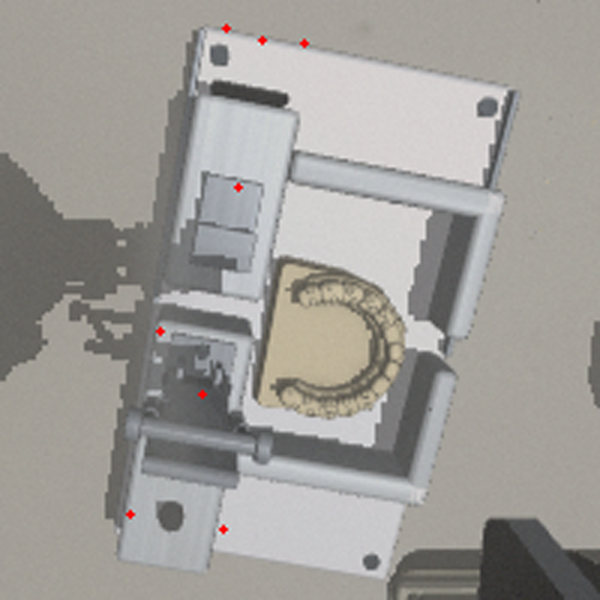

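```bash
cat > loc.py <<'E'
from h import *
def T(p,L):
    a=p[2]; R=np.array([[np.cos(a),-np.sin(a),0],[np.sin(a),np.cos(a),0],[0,0,1]]); return np.asarray(L)@R.T+np.array([p[0],p[1],0])
def loc(p,X):
    a=p[2]; d=np.array(X)-[p[0],p[1],0]; return np.array([np.cos(a)*d[0]+np.sin(a)*d[1],-np.sin(a)*d[0]+np.cos(a)*d[1],d[2]])*1000
def back(F,u,z):
    Fc=K(F); R=np.array(F["R"]); d=R.T@np.array([(u[0]-F["cx"])/Fc,(u[1]-F["cy"])/Fc,1]); o=-R.T@np.array(F["t"])
    return o+d*(z-o[2])/d[2]
E
python3 - <<'E'
from loc import *
s=ctrl.read_state(); f=eyes.grab_frame("wrist"); F=wristframe(f,s)
L=np.array([[-24,114,8],[108,114,8],[108,-114,8],[-20,0,44],[20,0,44]])/1000
C=lambda x,y:[250+x/3,80+y/3]
px=np.array([C(204,26),C(518,91),C(388,577),C(162,328),C(250,347)])
r=least_squares(lambda p:(proj(F,T(p,L))-px).ravel(),[.505,.23,-.1]); p=r.x
print(p,np.degrees(p[2])); print((proj(F,T(p,L))-px).round(1)); np.save("pose.npy",p)
print(np.linalg.norm(back(F,px[1],.008)-back(F,px[2],.008)),np.linalg.norm(back(F,px[1],.008)-back(F,px[0],.008)))
for n,u,z in [("keeper",[326.5,156.5],.056),("keepertopfar?",C(204,172),.0),("pad",[334,109.9],.026),("padtop",C(248,86),.039),("wall seam end",C(158,290),.044),("wall seam endR",C(260,298),.044),("capL",C(135,423),.147),("capR",C(262,446),.147)]: print(n,loc(p,back(F,u,z)).round(1))
for q in ["flask","lever_pivot","keeper","lever_handle","loop_bar"]:
  print(q,[(np.round(d["pixel"],1).tolist(),round(d["score"],2)) for d in pinpoint(q,f)][:2])
E
```

```text
[ 0.50560071  0.22955884 -0.18076721] -10.357198149270207
[[-1.4  0.9]
 [ 0.3 -0.1]
 [ 0.3  3.3]
 [-1.4 -1.4]
 [ 2.4 -1.8]]
0.2227815509165461 0.1302104311524041
keeper [ 0.5 42.7 56. ]
keepertopfar? [-12.3  58.8   0. ]
pad [ 0.4 94.1 26. ]
padtop [-1.8 94.5 39. ]
wall seam end [-22.1  13.3  44. ]
wall seam endR [17.7 17.4 44. ]
capL [-19.8  -7.  147. ]
capR [ 17.5  -7.3 147. ]
flask [([318.5, 183.8], 0.57)]
lever_pivot [([314.6, 204.5], 0.9)]
keeper [([325.4, 156.7], 0.82)]
lever_handle [([359.8, 192.0], 0.6)]
loop_bar [([315.6, 224.0], 0.6)]
```

Request:
{"name": "carry_out", "arguments": {"steps": [[0,0.003,0.02,-0.01,-2],[0,0.01,0.045,-0.03,-5],[0,0.018,0.075,-0.055,-8],[0,0.023,0.1,-0.085,-10.3],[0,0.023,0.112,-0.12,-10.3],[0,0.023,0.112,-0.155,-10.3],[0,0.023,0.112,-0.175,-10.3],[0,0.023,0.112,-0.18,-10.3]]}}

```text
t: 4.33
tcp_pos: [0.526, 0.3512, 0.0674]
ee_rot: [-179.7, 0.2, 79.7]
force: [-0.4, -0.4, -0.4]
finger_gap: -0.0004
gripper_force: 0.0
```

Run:
```python
from loc import *
p=np.load("pose.npy"); s=ctrl.read_state(); print(loc(p,s["tcp_pos"]),s["ee_rot"],s["force"],s["finger_gap"])
f=eyes.grab_frame("scene"); g=eyes.grab_frame("side")
a=np.hstack([cv2.resize(f["image"][130:280,170:320],(400,400)),cv2.resize(g["image"][120:270,210:360],(400,400))]); cv2.imwrite("pics/d.png",a[:,:,::-1])
```

```text
[ -1.82803217 123.34124863  67.38812035] [-179.74084145    0.2098197    79.72975555] [-0.40338056 -0.36127566 -0.41575681] -0.0003581451475369063
```

View pics/d.png

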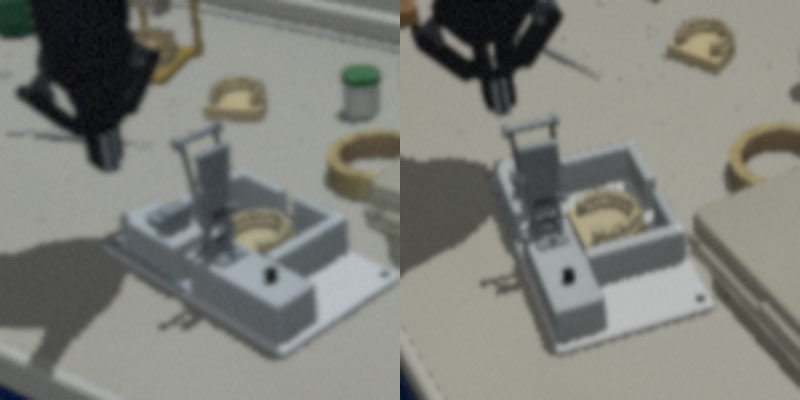

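The closed fingers stand just beyond the mould's left end, about 60 mm above the plate. Next I'll lower them and approach the pad.

Request:
{"name": "carry_out", "arguments": {"steps": [[0,0.0,0.0,-0.015,0],[0,0.0,0.0,-0.03,0],[0,0.0,0.0,-0.04,0],[0,0.0,0.0,-0.045,0],[0,0.0,-0.003,-0.045,0],[0,-0.001,-0.006,-0.045,0],[0,-0.0015,-0.009,-0.045,0],[0,-0.002,-0.011,-0.045,0]]}}

```text
t: 5.1
tcp_pos: [0.5263, 0.3407, 0.0272]
ee_rot: [180.0, -0.0, 79.7]
force: [-0.6, -0.3, 0.2]
finger_gap: 0.0002
gripper_force: 0.0
```

Request:
{"name": "carry_out", "arguments": {"steps": [[0,-0.0002,-0.001,0,0],[0,-0.0004,-0.002,0,0],[0,-0.0005,-0.003,0,0],[0,-0.0007,-0.004,0,0],[0,-0.0009,-0.005,0,0],[0,-0.0011,-0.006,0,0],[0,-0.0013,-0.007,0,0],[0,-0.0014,-0.008,0,0]]}}

```text
t: 5.77
tcp_pos: [0.5246, 0.3329, 0.0263]
ee_rot: [-180.0, -0.0, 79.7]
force: [-1.3, 4.2, -0.5]
finger_gap: 0.0004
gripper_force: 2.0
```

Request:
{"name": "carry_out", "arguments": {"steps": [[0,-0.0002,-0.001,0,0],[0,-0.0004,-0.002,0,0],[0,-0.0005,-0.003,0,0],[0,-0.0007,-0.004,0,0],[0,-0.0009,-0.005,0,0],[0,-0.0011,-0.006,0,0],[0,-0.0013,-0.007,0,0],[0,-0.0014,-0.008,0,0]]}}

```text
t: 6.43
tcp_pos: [0.5231, 0.3249, 0.0263]
ee_rot: [-180.0, 0.0, 79.7]
force: [-1.0, 3.4, -1.0]
finger_gap: -0.0006
gripper_force: 1.5
```

Request:
{"name": "carry_out", "arguments": {"steps": [[0,-0.0001,-0.0005,0,0],[0,-0.0002,-0.001,0,0],[0,-0.0003,-0.0015,0,0],[0,-0.0004,-0.002,0,0],[0,-0.0004,-0.0023,0,0],[0,-0.0005,-0.0026,0,0],[0,-0.0005,-0.0028,0,0],[0,-0.0005,-0.003,0,0]]}}

```text
t: 7.1
tcp_pos: [0.5226, 0.322, 0.0262]
ee_rot: [-180.0, 0.0, 79.7]
force: [-1.6, 3.4, -0.2]
finger_gap: 0.0001
gripper_force: 1.5
```

Request:
{"name": "carry_out", "arguments": {"steps": [[0,0,-0.0003,0,0],[0,-0.0001,-0.0006,0,0],[0,-0.0001,-0.0009,0,0],[0,-0.0002,-0.0012,0,0],[0,-0.0003,-0.0014,0,0],[0,-0.0003,-0.0016,0,0],[0,-0.0004,-0.0018,0,0],[0,-0.0004,-0.002,0,0]]}}

```text
t: 7.77
tcp_pos: [0.5224, 0.3203, 0.0263]
ee_rot: [180.0, -0.0, 79.7]
force: [-1.6, 7.6, -1.7]
finger_gap: -0.0001
gripper_force: 3.4
```

Request:
{"name": "carry_out", "arguments": {"steps": [[0,0,-0.0002,0,0],[0,-0.0001,-0.0004,0,0],[0,-0.0001,-0.0006,0,0],[0,-0.0002,-0.0008,0,0],[0,-0.0002,-0.001,0,0],[0,-0.0002,-0.0012,0,0],[0,-0.0002,-0.0014,0,0],[0,-0.0003,-0.0015,0,0]]}}

```text
t: 8.43
tcp_pos: [0.5225, 0.3201, 0.0264]
ee_rot: [179.9, -0.2, 79.7]
force: [-2.4, 18.2, -5.6]
finger_gap: -0.0001
gripper_force: 8.8
```

It's home: the force is 18 N and the motion has stopped. I'll back off, rise, and move above the loop bar with the jaws open.

Request:
{"name": "carry_out", "arguments": {"steps": [[0,0.001,0.006,0,0],[0,0.003,0.017,0,0],[0,0.003,0.02,0.02,0],[0,0.003,0.02,0.055,0],[0,0.003,0.02,0.09,0],[0.5,0.003,0.02,0.125,0],[1,0.003,0.01,0.15,0],[1,0.0,-0.005,0.165,0]]}}

```text
t: 9.1
tcp_pos: [0.5235, 0.3149, 0.1948]
ee_rot: [179.8, -0.1, 79.8]
force: [0.2, 0.1, 0.1]
finger_gap: 0.0357
gripper_force: 0.0
```

Request:
{"name": "carry_out", "arguments": {"steps": [[1,-0.002,-0.015,0.002,0],[1,-0.006,-0.035,0.004,0],[1,-0.01,-0.055,0.004,0],[1,-0.014,-0.075,0.004,0],[1,-0.016,-0.088,0.004,0],[1,-0.017,-0.094,0.004,0],[1,-0.017,-0.094,0.004,0],[1,-0.017,-0.094,0.004,0]]}}

```text
t: 9.77
tcp_pos: [0.5053, 0.2198, 0.1952]
ee_rot: [-180.0, -0.0, 79.7]
force: [-0.2, 0.0, 0.4]
finger_gap: 0.0853
gripper_force: 0.0
```

```bash
sed -i 's/if n=="wrist": save/if n=="wrist": np.save("s.npy",np.r_[s["tcp_pos"],s["ee_rot"]]); save/' look.py; python3 look.py w2; python3 -c "
from loc import *
print(loc(np.load('pose.npy'),ctrl.read_state()['tcp_pos']))"
```

```text
9.8667 [0.50528834 0.22028491 0.19517751] [ 1.79992908e+02 -1.36425641e-02  7.97240607e+01]
flask scene [([249.7, 237.4], 0.82)]
flask side [([266.3, 213.5], 0.92)]
flask wrist [([317.0, 176.0], 0.9)]
    [0.5059 0.2301 0.0013] [-1.2 -0.9 -0.6  1.4  0.7  0.2]
lever_pivot scene [([252.5, 218.2], 0.66)]
lever_pivot side [([265.0, 200.1], 0.73)]
lever_pivot wrist [([316.4, 203.9], 0.85)]
    [0.5024 0.2129 0.0571] [-1.6 -0.5  0.1  1.   0.6  0.3]
push_pad scene [([236.2, 212.4], 0.36), ([246.1, 182.6], 0.31)]
push_pad wrist [([316.6, 98.4], 0.55)]
    [0.5229 0.3071 0.0267] [-10.4   1.3   3.9   2.4]
keeper scene [([238.2, 213.1], 0.45)]
keeper wrist [([318.3, 155.8], 0.63)]
    [0.5119 0.2574 0.0494] [-0.2  0.   0.1  0. ]
lever_handle scene [([248.4, 195.2], 0.78)]
lever_handle side [([261.8, 181.8], 0.87)]
lever_handle wrist [([315.2, 225.9], 0.68)]
    [0.5008 0.2104 0.1121] [ 0.1  0.   0.3 -0.1 -0.1 -0. ]
loop_bar scene [([244.4, 183.0], 0.45)]
loop_bar side [([254.8, 164.5], 0.58)]
loop_bar wrist [([316.1, 222.9], 0.89)]
    [0.5035 0.2226 0.1411] [-1.4 -2.6  4.2  2.2 -1.2 -0.2]
[  1.24704605 -10.00334315 195.28482033]
```

View pics/w2.png

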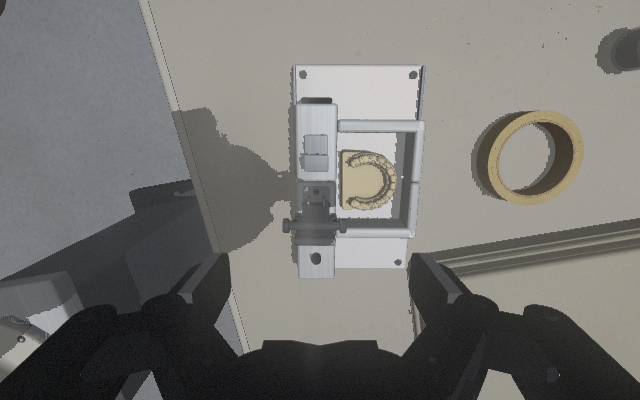

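The half is home: the seam is closed at about (318,180). The bar caps are at (287,226) and (343,227), the keeper at (316,150), and the jaws straddle them. I'll refit the pose.

```bash
cat > fit.py <<'E'
from loc import *
v=np.load("s.npy"); s={"tcp_pos":v[:3],"ee_rot":v[3:]}
f=eyes.grab_frame("wrist"); F=wristframe(f,s)
g=cv2.cvtColor(f["image"],cv2.COLOR_RGB2GRAY)
L=np.array([[-24,114,8],[108,114,8],[108,-114,8],[0,0,0],[0,-20,56],[0,25,56],[0,80,26]])/1000
px=np.array([[292.5,66],[424,66],[406.5,268.5],[317,176],[316.4,203.9],[318.3,155.8],[316.6,98.4]])
w=np.array([1,1,1,.5,.5,.5,.5])[:,None]
r=least_squares(lambda p:((proj(F,T(p,L))-px)*w).ravel(),[.505,.23,-.18]); p=r.x
print(p,np.degrees(p[2])); print((proj(F,T(p,L))-px).round(1)); np.save("pose2.npy",p)
for z in [.138,.141,.144,.147]:
    print(z,[loc(p,back(F,u,z)).round(1) for u in ([287,226],[343,227],[316.1,222.9])])
print("tcp",loc(p,s["tcp_pos"]))
E
python3 fit.py
python3 - <<'E'
import cv2
a=cv2.imread("pics/w2.png")[55:285,260:440]
cv2.imwrite("pics/e.png",cv2.resize(a[120:220,10:110],(600,600),interpolation=cv2.INTER_CUBIC))
E
```

```text
[ 0.50522501  0.23057828 -0.17865908] -10.236411281302258
[[ 0.2 -1.3]
 [ 0.1 -1.4]
 [ 0.2  1.7]
 [ 0.  -0.3]
 [ 0.2  2.1]
 [-1.8  3.6]
 [-0.1  0.8]]
0.138 [array([-20. , -11.6, 138. ]), array([ 19.3, -12.4, 138. ]), array([  0.4,  -9.4, 138. ])]
0.141 [array([-19.6, -10.6, 141. ]), array([ 19. , -11.3, 141. ]), array([  0.5,  -8.3, 141. ])]
0.144 [array([-19.3,  -9.5, 144. ]), array([ 18.8, -10.3, 144. ]), array([  0.5,  -7.3, 144. ])]
0.147 [array([-18.9,  -8.5, 147. ]), array([ 18.5,  -9.2, 147. ]), array([  0.5,  -6.3, 147. ])]
tcp [  1.89156051 -10.11827743 195.17751131]
```

View pics/e.png

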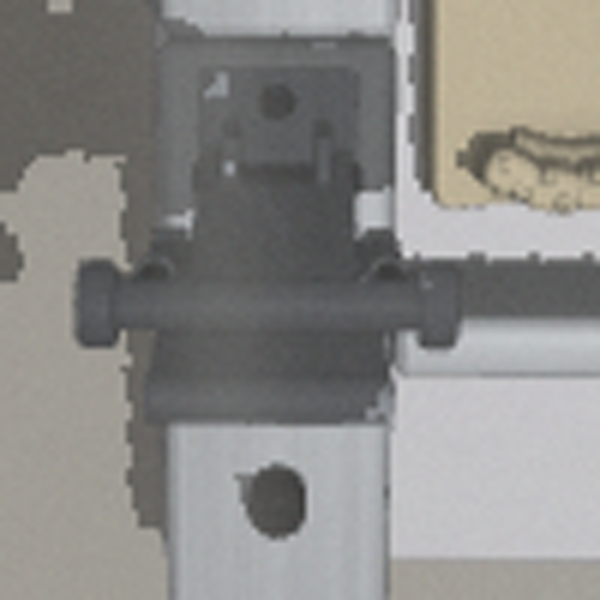

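Request:
{"name": "carry_out", "arguments": {"steps": [[1,-0.0017,0.0013,-0.01,0],[0.9,-0.0017,0.0013,-0.025,0],[0.8,-0.0017,0.0013,-0.04,0],[0.75,-0.0017,0.0013,-0.055,0],[0.7,-0.0017,0.0013,-0.063,0],[0.7,-0.0017,0.0013,-0.067,0],[0.7,-0.0017,0.0013,-0.067,0],[0.7,-0.0017,0.0013,-0.067,0]]}}

```text
t: 11.53
tcp_pos: [0.5035, 0.2209, 0.1285]
ee_rot: [180.0, -0.0, 79.7]
force: [-0.2, 0.7, 0.7]
finger_gap: 0.0601
gripper_force: 0.0
```

Request:
{"name": "carry_out", "arguments": {"steps": [[0.65,0,0,0,0],[0.6,0,0,0,0],[0.57,0,0,0,0],[0.54,0,0,0,0],[0.5,0,0,0,0],[0.45,0,0,0,0],[0.4,0,0,0,0],[0.4,0,0,0,0]], "grip_force": 25}}

```text
t: 12.2
tcp_pos: [0.5026, 0.2209, 0.1284]
ee_rot: [-179.9, 0.0, 79.7]
force: [-5.6, 1.5, 5.6]
finger_gap: 0.0421
gripper_force: 24.7
```

Run:
```python
from loc import *
p=np.load("pose2.npy"); s=ctrl.read_state(); print(s["t"],loc(p,s["tcp_pos"]),s["force"],s["finger_gap"],s["gripper_force"])
f=eyes.grab_frame("side"); w=eyes.grab_frame("wrist")
a=np.hstack([cv2.resize(f["image"][120:270,190:340],(400,400)),cv2.resize(w["image"][100:300,220:420],(400,400))]); cv2.imwrite("pics/g.png",a[:,:,::-1])
```

```text
12.2 [ -0.91041513  -9.98235542 128.44803722] [-5.59402698  1.46096272  5.6311543 ] 0.0420513330257144 24.660126864910126
```

View pics/g.png

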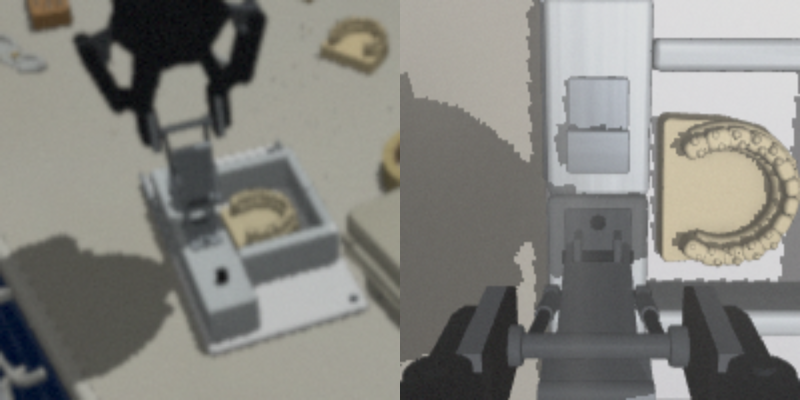

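The bar is gripped across its caps (42 mm) and seen squarely between the pads. Now I'll carry it in an arc over the keeper.

Request:
{"name": "carry_out", "arguments": {"steps": [[0.4,-0.0003,0.002,-0.001,0],[0.4,0.0,0.005,-0.003,0],[0.4,0.0007,0.008,-0.006,0],[0.4,0.0013,0.011,-0.008,0],[0.4,0.0018,0.014,-0.011,0],[0.4,0.0023,0.017,-0.014,0],[0.4,0.0028,0.0195,-0.017,0],[0.4,0.0032,0.0215,-0.019,0]]}}

```text
t: 12.97
tcp_pos: [0.5062, 0.2425, 0.1088]
ee_rot: [-180.0, 0.0, 79.7]
force: [-2.8, 1.3, 2.1]
finger_gap: 0.0419
gripper_force: 25.7
```

Request:
{"name": "carry_out", "arguments": {"steps": [[0.4,0.0005,0.003,-0.004,0],[0.4,0.001,0.006,-0.008,0],[0.4,0.0016,0.009,-0.013,0],[0.4,0.0022,0.012,-0.018,0],[0.4,0.0028,0.0155,-0.024,0],[0.4,0.0035,0.0195,-0.03,0],[0.4,0.0042,0.0235,-0.036,0],[0.4,0.0046,0.0255,-0.04,0]]}}

```text
t: 13.63
tcp_pos: [0.5109, 0.268, 0.0682]
ee_rot: [-180.0, 0.0, 79.7]
force: [-3.5, -3.9, -0.3]
finger_gap: 0.0423
gripper_force: 25.7
```

```bash
cat > barlook.py <<'E'
from loc import *
import sys
p=np.load("pose2.npy"); s=ctrl.read_state(); print(s["t"],"tcp",loc(p,s["tcp_pos"]).round(1),"F",s["force"].round(1),"M",s["wrist_torque"].round(2),s["finger_gap"],s["gripper_force"])
f=eyes.grab_frame("side"); w=eyes.grab_frame("wrist"); F=wristframe(w,s)
for q in ["loop_bar","keeper","lever_pivot","lever_handle"]:
    d=pinpoint(q,w)
    if d: print(q,d[0]["score"],np.round(d[0]["pixel"],1), loc(p,back(F,d[0]["pixel"],s["tcp_pos"][2]+.015 if q=="loop_bar" else .056)).round(1))
    d=pinpoint(q,f)
    if d: print("   side",d[0]["score"],np.round(d[0]["pixel"],1))
for n,l in [("seat",[0,25,56]),("lipend",[0,29,64.5]),("ledge end",[0,46,51.5])]: print(n,proj(F,T(p,np.array(l)/1000)).round(1),proj(f,T(p,np.array(l)/1000)).round(1))
c=proj(f,T(p,np.array([0,20,60])/1000)).astype(int); 
A=f["image"][c[1]-60:c[1]+60,c[0]-60:c[0]+60]
a=np.hstack([cv2.resize(A,(400,400),interpolation=cv2.INTER_CUBIC),cv2.resize(w["image"][100:300,220:420],(400,400))]); cv2.imwrite(f"pics/{sys.argv[1]}.png",a[:,:,::-1])
E
python3 barlook.py i
```

```text
13.6333 tcp [-1.  37.9 68.2] F [-3.5 -3.9 -0.3] M [-0.48  0.56  0.05] 0.04230297861332687 25.676963925361633
loop_bar 0.61 [320.8 275.4] [ 0.5 37.3 83.2]
   side 0.71 [267.4 215.1]
keeper 0.7 [320.1 271.1] [ 0.2 25.2 56. ]
lever_pivot 0.73 [318.8 334.2] [ -0.6 -17.   56. ]
   side 0.74 [264.4 202.4]
   side 0.62 [261.8 185.1]
seat [319.8 271.4] [259.6 189.5]
lipend [319.8 272.2] [258.6 185.5]
ledge end [319.7 233.7] [257.3 185.5]
```

View pics/i.png

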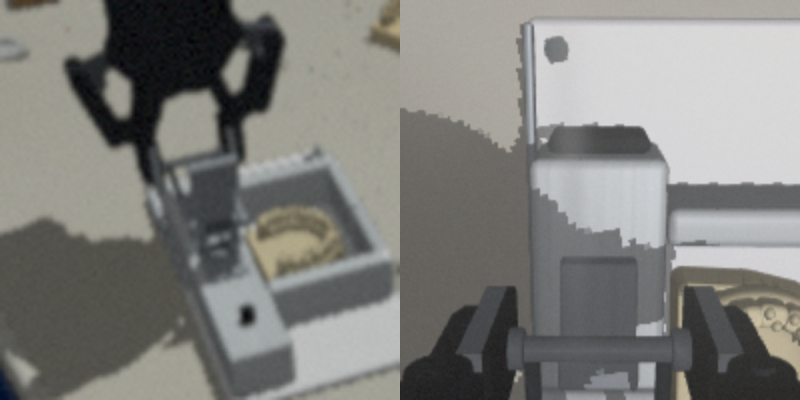

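The bar is held level at y≈37.5 mm, just beyond the lip, about 27 mm above the ledge. The keeper sits where predicted (wrist pixel (320,271)). Next I'll lower it.

Request:
{"name": "carry_out", "arguments": {"steps": [[0.4,0,0.001,-0.003,0],[0.4,0,0.001,-0.006,0],[0.4,0,0.001,-0.009,0],[0.4,0,0.001,-0.012,0],[0.4,0,0.001,-0.015,0],[0.4,0,0.001,-0.018,0],[0.4,0,0.001,-0.02,0],[0.4,0,0.001,-0.022,0]]}}

```text
t: 14.8
tcp_pos: [0.5112, 0.2687, 0.0471]
ee_rot: [180.0, 0.0, 79.7]
force: [-4.9, -0.4, 2.8]
finger_gap: 0.0418
gripper_force: 25.9
```

Request:
{"name": "carry_out", "arguments": {"steps": [[0.4,0,0,-0.0005,0],[0.4,0,0,-0.001,0],[0.4,0,0,-0.0015,0],[0.4,0,0,-0.002,0],[0.4,0,0,-0.0025,0],[0.4,0,0,-0.003,0],[0.4,0,0,-0.003,0],[0.4,0,0,-0.003,0]]}}

```text
t: 15.47
tcp_pos: [0.5111, 0.2688, 0.0443]
ee_rot: [180.0, -0.0, 79.7]
force: [-4.1, 0.2, -0.6]
finger_gap: 0.0418
gripper_force: 25.7
```

Request:
{"name": "carry_out", "arguments": {"steps": [[0.4,0,0,-0.0004,0],[0.4,0,0,-0.0008,0],[0.4,0,0,-0.0012,0],[0.4,0,0,-0.0016,0],[0.4,0,0,-0.002,0],[0.4,0,0,-0.002,0],[0.4,0,0,-0.002,0],[0.4,0,0,-0.002,0]]}}

```text
t: 16.13
tcp_pos: [0.5111, 0.2688, 0.0423]
ee_rot: [-180.0, 0.0, 79.7]
force: [-4.1, 0.6, -0.3]
finger_gap: 0.0421
gripper_force: 25.8
```

Request:
{"name": "carry_out", "arguments": {"steps": [[0.4,0,0,-0.0003,0],[0.4,0,0,-0.0006,0],[0.4,0,0,-0.0009,0],[0.4,0,0,-0.0012,0],[0.4,0,0,-0.0015,0],[0.4,0,0,-0.0015,0],[0.4,0,0,-0.0015,0],[0.4,0,0,-0.0015,0]]}}

```text
t: 16.8
tcp_pos: [0.5111, 0.2688, 0.0408]
ee_rot: [-180.0, 0.0, 79.7]
force: [-3.2, 0.7, 0.8]
finger_gap: 0.042
gripper_force: 25.8
```

Request:
{"name": "carry_out", "arguments": {"steps": [[0.4,0,0,-0.0003,0],[0.4,0,0,-0.0006,0],[0.4,0,0,-0.0009,0],[0.4,0,0,-0.0012,0],[0.4,0,0,-0.0012,0],[0.4,0,0,-0.0012,0],[0.4,0,0,-0.0012,0],[0.4,0,0,-0.0012,0]]}}

```text
t: 17.47
tcp_pos: [0.5112, 0.2689, 0.0399]
ee_rot: [180.0, -0.0, 79.7]
force: [-5.5, -0.9, 6.5]
finger_gap: 0.0424
gripper_force: 28.6
```

The bar touches the ledge. I'll lift it 1 mm and draw it back under the lip.

Request:
{"name": "carry_out", "arguments": {"steps": [[0.4,0,0,0.0006,0],[0.4,0,0,0.0012,0],[0.4,-0.0002,-0.0013,0.0012,0],[0.4,-0.0005,-0.0026,0.0012,0],[0.4,-0.0007,-0.0039,0.0012,0],[0.4,-0.0009,-0.0052,0.0012,0],[0.4,-0.0012,-0.0065,0.0012,0],[0.4,-0.0014,-0.0078,0.0012,0]]}}

```text
t: 18.13
tcp_pos: [0.5098, 0.2613, 0.0407]
ee_rot: [180.0, -0.0, 79.7]
force: [-3.0, 5.2, -1.3]
finger_gap: 0.0422
gripper_force: 25.7
```

Request:
{"name": "carry_out", "arguments": {"steps": [[0.4,-0.0001,-0.0005,0,0],[0.4,-0.0002,-0.001,0,0],[0.4,-0.0003,-0.0015,0,0],[0.4,-0.0004,-0.002,0,0],[0.4,-0.0004,-0.0024,0,0],[0.4,-0.0005,-0.0027,0,0],[0.4,-0.0005,-0.003,0,0],[0.4,-0.0005,-0.003,0,0]]}}

```text
t: 18.8
tcp_pos: [0.5092, 0.2583, 0.0406]
ee_rot: [-180.0, -0.0, 79.7]
force: [-4.0, 3.5, -2.1]
finger_gap: 0.042
gripper_force: 25.7
```

Request:
{"name": "carry_out", "arguments": {"steps": [[0.4,0,-0.0003,0,0],[0.4,-0.0001,-0.0006,0,0],[0.4,-0.0001,-0.0009,0,0],[0.4,-0.0002,-0.0012,0,0],[0.4,-0.0003,-0.0015,0,0],[0.4,-0.0003,-0.0018,0,0],[0.4,-0.0004,-0.002,0,0],[0.4,-0.0004,-0.002,0,0]]}}

```text
t: 19.47
tcp_pos: [0.5089, 0.2565, 0.0406]
ee_rot: [180.0, -0.0, 79.7]
force: [-3.7, 6.0, -3.7]
finger_gap: 0.0422
gripper_force: 25.7
```

Request:
{"name": "carry_out", "arguments": {"steps": [[0.4,0,-0.0002,0,0],[0.4,0,-0.0004,0,0],[0.4,-0.0001,-0.0006,0,0],[0.4,-0.0001,-0.0008,0,0],[0.4,-0.0002,-0.001,0,0],[0.4,-0.0002,-0.001,0,0],[0.4,-0.0002,-0.001,0,0],[0.4,-0.0002,-0.001,0,0]]}}

```text
t: 20.13
tcp_pos: [0.5089, 0.2562, 0.0407]
ee_rot: [180.0, -0.1, 79.7]
force: [-3.8, 12.9, -4.2]
finger_gap: 0.0416
gripper_force: 26.0
```

The bar is firmly at the post (13 N). I'll release it, rise, and check the bar and lever.

Request:
{"name": "carry_out", "arguments": {"steps": [[0.5,0,0,0,0],[0.55,0,0,0,0],[0.6,0,0,0,0],[0.65,0,0,0,0],[0.65,0,0,0,0],[0.65,0,0,0.004,0],[0.65,0,0,0.015,0],[0.65,0,0,0.03,0]]}}

```text
t: 20.8
tcp_pos: [0.5081, 0.2547, 0.071]
ee_rot: [-179.9, 0.0, 79.7]
force: [0.2, 0.6, 0.6]
finger_gap: 0.0556
gripper_force: 0.0
```

Request:
{"name": "carry_out", "arguments": {"steps": [[0.65,0,0,0.02,0],[0.65,0,0,0.05,0],[0.5,0,0,0.08,0],[0.3,0,0,0.1,0],[0,0,0,0.115,0],[0,0,0,0.125,0],[0,0,0,0.125,0],[0,0,0,0.125,0]]}}

```text
t: 21.47
tcp_pos: [0.5086, 0.255, 0.196]
ee_rot: [180.0, -0.0, 79.7]
force: [-0.4, 0.9, 0.1]
finger_gap: -0.0
gripper_force: 0.0
```

```bash
cat > lev.py <<'E'
from loc import *
p=np.load("pose2.npy"); s=ctrl.read_state(); print(s["t"],"tcp",loc(p,s["tcp_pos"]).round(1),s["tcp_pos"].round(4),s["force"].round(1))
w=eyes.grab_frame("wrist"); F=wristframe(w,s); f=eyes.grab_frame("scene"); g=eyes.grab_frame("side")
def hp(t,r=55,n=4): return np.array([0,-20-r*np.cos(t)+n*np.sin(t),56+r*np.sin(t)+n*np.cos(t)])/1000
for nm,pic,P in [("wrist",w,F),("scene",f,f),("side",g,g)]:
    for q in ["keeper","loop_bar","lever_handle"]:
        for d in pinpoint(q,pic)[:2]: print(nm,q,round(d["score"],2),np.round(d["pixel"],1), loc(p,back(P,d["pixel"],.056)).round(1) if nm=="wrist" else "")
    for t in [0,.1,.3,.6,.8,.9,1,1.1,1.2,1.4]: print(t,proj(P,T(p,hp(t))).round(0),end=" ")
    print("seat",proj(P,T(p,np.array([0,.025,.056]))).round(1))
E
python3 lev.py
```

```text
21.4667 tcp [ -1.   24.6 196. ] [0.5086 0.255  0.196 ] [-0.4  0.9  0.1]
wrist keeper 0.92 [321.3 191.7] [ 1.7 28.8 56. ]
wrist loop_bar 0.63 [319.  189.4] [-0.6 31.  56. ]
0 [320. 290.] 0.1 [320. 292.] 0.3 [320. 295.] 0.6 [320. 296.] 0.8 [320. 293.] 0.9 [320. 291.] 1 [320. 288.] 1.1 [320. 284.] 1.2 [320. 280.] 1.4 [320. 270.] seat [319.6 195.5]
scene keeper 0.45 [233.3 213. ] 
scene keeper 0.21 [375.  292.5] 
scene loop_bar 0.42 [240.5 211.1] 
scene lever_handle 0.46 [256.  206.5] 
0 [269. 227.] 0.1 [269. 224.] 0.3 [267. 219.] 0.6 [264. 212.] 0.8 [261. 207.] 0.9 [259. 205.] 1 [258. 203.] 1.1 [256. 201.] 1.2 [254. 199.] 1.4 [250. 196.] seat [237.8 211.3]
side keeper 0.47 [258.4 193.1] 
side loop_bar 0.21 [264.9 220.3] 
side lever_handle 0.57 [265.1 196.8] 
0 [273. 217.] 0.1 [272. 215.] 0.3 [271. 210.] 0.6 [269. 202.] 0.8 [268. 197.] 0.9 [267. 195.] 1 [266. 192.] 1.1 [266. 190.] 1.2 [265. 187.] 1.4 [263. 183.] seat [259.6 189.5]
```

Request:
{"name": "carry_out", "arguments": {"steps": [[0,-0.001,-0.008,-0.003,0],[0,-0.003,-0.02,-0.01,0],[0,-0.0055,-0.034,-0.02,0],[0,-0.0075,-0.046,-0.03,0],[0,-0.009,-0.056,-0.04,0],[0,-0.0106,-0.064,-0.047,0],[0,-0.0106,-0.064,-0.05,0],[0,-0.0106,-0.064,-0.05,0]]}}

```text
t: 22.73
tcp_pos: [0.4977, 0.1906, 0.1453]
ee_rot: [-179.9, 0.0, 79.7]
force: [0.8, -0.0, 0.5]
finger_gap: 0.0
gripper_force: 0.0
```

```bash
python3 lev.py
```

```text
22.7333 tcp [ -0.3 -40.6 145.3] [0.4977 0.1906 0.1453] [ 0.8 -0.   0.5]
wrist lever_handle 0.89 [317.3 245.6] [ -1.4 -70.7  56. ]
0 [319. 252.] 0.1 [319. 254.] 0.3 [319. 257.] 0.6 [319. 255.] 0.8 [319. 249.] 0.9 [319. 245.] 1 [319. 240.] 1.1 [319. 235.] 1.2 [319. 228.] 1.4 [318. 212.] seat [318.6 126.1]
scene keeper 0.59 [236.4 211.7] 
scene loop_bar 0.38 [238.1 210.2] 
scene lever_handle 0.57 [260.2 204.7] 
0 [269. 227.] 0.1 [269. 224.] 0.3 [267. 219.] 0.6 [264. 212.] 0.8 [261. 207.] 0.9 [259. 205.] 1 [258. 203.] 1.1 [256. 201.] 1.2 [254. 199.] 1.4 [250. 196.] seat [237.8 211.3]
side keeper 0.57 [259.2 190.5] 
side loop_bar 0.55 [256.6 190.1] 
side lever_handle 0.6 [265.6 194.2] 
0 [273. 217.] 0.1 [272. 215.] 0.3 [271. 210.] 0.6 [269. 202.] 0.8 [268. 197.] 0.9 [267. 195.] 1 [266. 192.] 1.1 [266. 190.] 1.2 [265. 187.] 1.4 [263. 183.] seat [259.6 189.5]
```

The lever is at about 0.9 rad and the bar is at the seat. I'll press the lever down along its arc.

Request:
{"name": "carry_out", "arguments": {"steps": [[0,0,0,-0.01,0],[0,0,0,-0.02,0],[0,-0.0001,-0.0005,-0.027,0],[0,-0.0006,-0.0035,-0.03,0],[0,-0.0011,-0.0063,-0.0335,0],[0,-0.0015,-0.0082,-0.035,0],[0,-0.0018,-0.01,-0.0363,0],[0,-0.0021,-0.0117,-0.0377,0]]}}

```text
t: 24.0
tcp_pos: [0.496, 0.1791, 0.1081]
ee_rot: [180.0, -0.0, 79.7]
force: [-1.1, 1.6, 0.7]
finger_gap: 0.0003
gripper_force: 0.8
```

Request:
{"name": "carry_out", "arguments": {"steps": [[0,-0.0002,-0.0012,-0.0011,0],[0,-0.0004,-0.0024,-0.0023,0],[0,-0.0007,-0.0036,-0.0035,0],[0,-0.0009,-0.0048,-0.0047,0],[0,-0.0011,-0.0059,-0.006,0],[0,-0.0013,-0.007,-0.0073,0],[0,-0.0015,-0.0081,-0.0086,0],[0,-0.0017,-0.0092,-0.0099,0]]}}

```text
t: 24.67
tcp_pos: [0.4944, 0.1701, 0.0984]
ee_rot: [180.0, -0.0, 79.7]
force: [-1.8, 1.0, 7.4]
finger_gap: 0.0003
gripper_force: 2.9
```

Request:
{"name": "carry_out", "arguments": {"steps": [[0,-0.0002,-0.001,-0.0014,0],[0,-0.0004,-0.002,-0.0028,0],[0,-0.0006,-0.003,-0.0042,0],[0,-0.0007,-0.0039,-0.0056,0],[0,-0.0009,-0.0048,-0.007,0],[0,-0.001,-0.0056,-0.0085,0],[0,-0.0012,-0.0064,-0.01,0],[0,-0.0013,-0.0071,-0.0115,0]]}}

```text
t: 25.33
tcp_pos: [0.4931, 0.1628, 0.0869]
ee_rot: [180.0, 0.0, 79.7]
force: [-2.0, -1.6, 7.4]
finger_gap: 0.0002
gripper_force: 3.1
```

Request:
{"name": "carry_out", "arguments": {"steps": [[0,-0.0001,-0.0007,-0.0016,0],[0,-0.0003,-0.0014,-0.0031,0],[0,-0.0004,-0.0021,-0.0047,0],[0,-0.0005,-0.0027,-0.0063,0],[0,-0.0006,-0.0033,-0.0079,0],[0,-0.0007,-0.0038,-0.0095,0],[0,-0.0008,-0.0043,-0.0111,0],[0,-0.0009,-0.0047,-0.0128,0]]}}

```text
t: 26.0
tcp_pos: [0.4922, 0.158, 0.0739]
ee_rot: [180.0, 0.0, 79.7]
force: [0.6, -2.3, 4.0]
finger_gap: -0.0
gripper_force: 1.9
```

Past the peak. Next I'll press on down to the flat stop, slowly.

Request:
{"name": "carry_out", "arguments": {"steps": [[0,0,-0.0004,-0.0014,0],[0,-0.0001,-0.0007,-0.0028,0],[0,-0.0002,-0.001,-0.0042,0],[0,-0.0002,-0.0013,-0.0056,0],[0,-0.0003,-0.0016,-0.007,0],[0,-0.0003,-0.0018,-0.0084,0],[0,-0.0003,-0.0019,-0.0098,0],[0,-0.0003,-0.002,-0.011,0]]}}

```text
t: 26.67
tcp_pos: [0.4916, 0.1563, 0.0627]
ee_rot: [-180.0, -0.0, 79.7]
force: [0.2, -0.1, 0.9]
finger_gap: 0.0
gripper_force: 0.3
```

Request:
{"name": "carry_out", "arguments": {"steps": [[0,0,0,-0.0003,0],[0,0,0,-0.0006,0],[0,0,0,-0.0009,0],[0,0,0,-0.0012,0],[0,0,0,-0.0015,0],[0,0,0,-0.0018,0],[0,0,0,-0.002,0],[0,0,0,-0.002,0]]}}

```text
t: 27.33
tcp_pos: [0.4917, 0.1563, 0.0609]
ee_rot: [-180.0, -0.0, 79.7]
force: [1.1, 0.5, 0.6]
finger_gap: 0.0003
gripper_force: 0.0
```

Request:
{"name": "carry_out", "arguments": {"steps": [[0,0,0,-0.0003,0],[0,0,0,-0.0006,0],[0,0,0,-0.0009,0],[0,0,0,-0.0012,0],[0,0,0,-0.0014,0],[0,0,0,-0.0014,0],[0,0,0,-0.0014,0],[0,0,0,-0.0014,0]]}}

```text
t: 28.0
tcp_pos: [0.4918, 0.1563, 0.0599]
ee_rot: [180.0, -0.0, 79.7]
force: [-2.8, -0.2, 11.1]
finger_gap: 0.0001
gripper_force: 5.8
```

Request:
{"name": "carry_out", "arguments": {"steps": [[0,0,0,-0.0002,0],[0,0,0,-0.0004,0],[0,0,0,-0.0006,0],[0,0,0,-0.0008,0],[0,0,0,-0.0008,0],[0,0,0,-0.0008,0],[0,0,0,-0.0008,0],[0,0,0,-0.0008,0]]}}

```text
t: 28.67
tcp_pos: [0.4919, 0.1563, 0.0597]
ee_rot: [179.9, -0.0, 79.7]
force: [-5.3, -1.9, 26.5]
finger_gap: -0.0
gripper_force: 13.1
```

Hard stop at z = 60 mm, so the lever is flat. I'll retreat and verify.

Request:
{"name": "carry_out", "arguments": {"steps": [[0,0,0,0.003,0],[0,0,0,0.01,0],[0,0,0,0.025,0],[0,0,0,0.05,0],[0,0,0,0.08,0],[0,0,0,0.11,0],[0,0,0,0.13,0],[0,0,0,0.135,0]]}}

```text
t: 29.33
tcp_pos: [0.4931, 0.1566, 0.1973]
ee_rot: [179.7, -0.1, 79.7]
force: [0.6, 0.2, 0.1]
finger_gap: -0.0003
gripper_force: 0.0
```

```bash
python3 lev.py
python3 - <<'E'
from loc import *
p=np.load("pose2.npy"); f=eyes.grab_frame("scene");g=eyes.grab_frame("side");s=ctrl.read_state();w=eyes.grab_frame("wrist");F=wristframe(w,s)
for q in ["push_pad","model_third","shade_guide","tape_1"]:
    print(q,[[np.round(d["pixel"],1).tolist() for d in pinpoint(q,x)[:1]] for x in (f,g,w)])
print("pad pred wrist",proj(F,T(p,np.array([0,.08,.026]))).round(1))
E
```

```text
29.3333 tcp [  1.2 -74.9 197.3] [0.4931 0.1566 0.1973] [0.6 0.2 0.1]
wrist keeper 0.87 [317.3  82.1] [ 1.  27.7 56. ]
wrist keeper 0.54 [315.3 138.4] [ -1.  -20.6  56. ]
wrist loop_bar 0.78 [314.  85.] [-2.  25.3 56. ]
wrist lever_handle 0.89 [314.5 195. ] [ -2.1 -74.1  56. ]
0 [317. 197.] 0.1 [317. 198.] 0.3 [317. 197.] 0.6 [316. 192.] 0.8 [316. 185.] 0.9 [316. 180.] 1 [316. 175.] 1.1 [316. 169.] 1.2 [316. 163.] 1.4 [316. 149.] seat [316.2  85.4]
scene keeper 0.48 [237.8 211.7] 
scene loop_bar 0.54 [240.8 211.7] 
scene lever_handle 0.86 [269. 227.] 
0 [269. 227.] 0.1 [269. 224.] 0.3 [267. 219.] 0.6 [264. 212.] 0.8 [261. 207.] 0.9 [259. 205.] 1 [258. 203.] 1.1 [256. 201.] 1.2 [254. 199.] 1.4 [250. 196.] seat [237.8 211.3]
side keeper 0.69 [259.  192.3] 
side keeper 0.23 [270.6 216.4] 
side loop_bar 0.61 [257.1 189.2] 
side lever_handle 0.81 [270.4 219. ] 
side lever_handle 0.18 [255.8 187.2] 
0 [273. 217.] 0.1 [272. 215.] 0.3 [271. 210.] 0.6 [269. 202.] 0.8 [268. 197.] 0.9 [267. 195.] 1 [266. 192.] 1.1 [266. 190.] 1.2 [265. 187.] 1.4 [263. 183.] seat [259.6 189.5]
push_pad [[], [], [[318.9, 22.3]]]
model_third [[[270.4, 223.5]], [[283.9, 207.5]], [[370.2, 116.0]]]
shade_guide [[[376.3, 291.4]], [[337.7, 318.9]], []]
tape_1 [[[313.1, 195.4]], [[353.3, 186.1]], []]
pad pred wrist [318.5  23.3]
```

The lever is flat (angle 0), the bar is at its seat, the pad is home, and the bystanders haven't moved.

```bash
python3 -c "
from plant import ctrl
print(ctrl.close_job())"
```

```text
the job is handed in; nothing more can be done
None
```

The mould is shut and clamped, and the job is handed in: the sliding half is home (18 N push), the bar is hooked and drawn to the post (13 N), and the lever is flat past centre. The largest force read was about 27 N, and in the last camera readings the model, shade guide and tape had not moved.

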